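# Guide and chisel ready for the first cut

### The job

Get ready for the first cut in the clamped carving blank: take the metal straightedge by its blue grip, lay it flat on the bench, flush along the blank's long edge that faces the robot and roughly centred on it, and let go of it. Then draw the orange-handled chisel up out of the rack and hold it over the blank, cutting end down, leaning about 45 degrees, with its tip about 6 cm above the black centre spot. Finish while still holding it there in the air, with the straightedge still flush; leave the other chisels, the mallet and the sharpening stone where they are.

Things in the scene. Friction and masses are not known exactly. Their poses are not given: they have to be found in the camera images.
- blank: Carving blank: pale board 110 (x) x 220 (y) x 20 mm, clamped to the bench (fixed), left or right of the robot's centre line, up to 0.25 rad off square. Origin: centre of its underside, z up. The long edge that faces the robot is the upright face at x = -55 mm. On the far edge, 95 mm either side of the middle, two steel hold-downs with red knobs, 43 mm high.
- blank_mark (a point): The black round spot, 20 mm across, at the centre of the blank's top face (20 mm above the bench); axes as the blank's, z up.
- straightedge: Loose flat aluminium bar 50 (x) x 200 (y) x 12 mm, 0.3 kg, on the bench between robot and blank. In its middle stands a blue grip block 24 (x) x 32 (y) mm, from 12 to 48 mm above the bench. Origin: centre of the bar's underside, z up. Flush and centred, its origin is at x = -80 mm, y = 0 in the blank's frame, their y axes parallel.
- rack: Plywood chisel rack, fixed, 70 (x) x 230 (y) mm, top face 85 mm above the bench; top plate 20 mm thick on two side cheeks, with three square 16 mm through holes at y = -75, 0 and +75 mm. Origin: centre of its underside, z up. It stands on the other side of the robot's centre line from the blank.
- chisel: Chisel standing blade down in one of the rack's holes, 0.11 kg: round orange handle, 25 mm diameter, 90 mm long, brass ferrule; steel blade 4 x 11 x 65 mm. Origin: on the axis at the handle's lower end, which rests on the rack's top 85 mm above the bench; z along the axis to the handle's top (z = +90 mm, 175 mm above the bench); tip at z = -65 mm.
- chisel_tip (a point): Tip (cutting end) of the orange chisel's blade, axes as the chisel's.
- chisel_green: Another chisel of the same size and shape, green handle, in one of the rack's holes; to be left there. Origin as the orange chisel's.
- chisel_black: Another chisel of the same size and shape, black handle, in one of the rack's holes; to be left there. Origin as the orange chisel's.
- mallet: Carver's round wooden mallet standing on its head beside the work: head 76 mm in diameter and 100 mm high, handle up to 222 mm. Origin at the centre of its underside. To be left alone.
- stone: Grey sharpening stone on a dark wooden base, 70 x 180 x 28 mm, lying beyond the work. Origin at the centre of its underside. To be left alone.
Mind the look-alikes: they are no part of the job. What is shaped like the chisel but pink is not meant.

How it is judged:
By the outcome, as a careful person would: the job done as asked, in the order asked, and still so for the second after the job is handed in, while the arm keeps its last pose, push and grip.
It also fails if it takes over 53 s, if anything falls off the work surface, if the arm or the gripper's body presses on something with over 40 N, if the wrist force passes 120 N, or if a joint passes its speed limit or range.

### The arm

A 6-joint arm with a two-finger parallel gripper is mounted at the origin on the work surface. World frame = base frame: x ahead of the robot, y to its left, z up, the work surface at z = 0. Lengths are in m, angles in degrees, forces in N, time in s.
With the tool pointing down it reaches from about 0.35 to 0.85 m from the base axis. Payload 8.1 kg.
Tool frame: the origin (TCP) lies at the very end of the fingers, on their centre line; the grasp point (between the pads) lies 19 mm behind it (arm.hold_point_z is the y of the grasp point in the tool frame, in m); y points along the fingers, z is the direction in which the jaws open and shut, and the axes are right-handed (so a half turn about y gives the same grasp; the last joint's range is limited). The gripper opens to 85 mm and grips with 20 to 120 N. Pads are 22 mm wide; open, the fingers measure 114 mm over their backs; the gripper's body (76 mm by 85 mm) begins 54 mm behind the grasp point. The pads swing forward as they close: fully open they stand 13 mm farther back than shut.
Start: joints at [60.596, 7.471, 85.268, -0, 87.261, -4.893], TCP at [0.249, 0.546, 0.231] pointing down, gripper open.
Joint ranges: [-169.43, 169.43], [-51.17, 129.36], [1.28, 143.12], [-76.62, 256.62], [0, 156.53], [-152.29, 152.29]. Speed limits (degrees/s): [136.94, 136.94, 159.86, 180, 180, 180].

### API

Orientations are given as [roll, pitch, yaw] about the fixed x, y, z axes, in that order (R = Rz(yaw) Ry(pitch) Rx(roll)).
In Python, from cell import arm, claw, camera, job gives the robot as it stands. Calls block until the motion is done:
- arm.move_ptp(position, orientation): joint-space move of the TCP to a pose.
- arm.move_linear(position, orientation=None, velocity=0.15): straight line of the TCP; orientation=None keeps the orientation; velocity is the mean speed in m/s.
- arm.set_joints(angles): joint-space move.
- claw.command_gripper(opening, strength=None): finger opening in m; strength is the grip in N (None keeps the last); returns when the fingers have stopped.
- arm.hold(seconds).
- arm.inverse_kinematics(position, orientation): joint angles nearest the present ones, or None.
- arm.sense(): the state.
- camera(name): name is "scene" or "top"; returns a dict with "pixels" (420x560x3 uint8, blue, green, red), "fov_y" (degrees; the focal length in pixels is half the picture's height over the tangent of half this angle, whatever the lens; pixels are square), "cx", "cy" (the principal point, pixels), "extrinsics" (4x4, takes a point from camera to world coordinates). Camera axes: x right, y down, z forward; pixel columns grow to the right and rows downward; lengths in m; the calibration is good to about 2 mm. A picture is of the moment at which its call begins. There is no depth.
A pose or a line that the arm cannot do raises arm.IKError and nothing moves.
- job.finish_job(): hands the job in, once; it reports no verdict.
The state is a dict: "time_s": time; "joint_positions": joint angles; "qd": joint speeds; "effort": joint torques, N m; "tcp_pos": TCP position; "ee_rot": TCP orientation; "contact_force": force on the tool from outside, world axes, zero at the start; "torque": the same for the moment, N m; "gripper_width": finger opening in m.
Only numpy, scipy, OpenCV 4.12 (cv2) and the standard library are available. Lean on these libraries where they do the work, as an engineer would, in place of code of your own. Each camera call takes 0.05 s, during which the arm holds its last target. There are 200 camera calls.

## Working session

There is one attempt and no reset: what is moved stays moved. The work goes in short steps, each a Python script; the robot and the scene stay as the last script left them, time stands still between calls to the robot, and variables do not carry over. Pictures are saved under pics/ and viewed, about 8 in all and at most 12, crops included, and the job is handed in when it is done.

```bash
mkdir -p pics; ls; cat > h.py <<'E'
import numpy as np, cv2
from cell import arm, claw, camera, job
def K(c):
    f=210/np.tan(np.radians(c["fov_y"])/2); return np.array([[f,0,c["cx"]],[0,f,c["cy"]],[0,0,1]])
def w(c,u,v,z):
    E=np.array(c["extrinsics"]); d=E[:3,:3]@np.linalg.inv(K(c))@[u,v,1]; o=E[:3,3]
    return o+d*(z-o[2])/d[2]
def px(c,P):
    E=np.array(c["extrinsics"]); p=(np.atleast_2d(P)-E[:3,3])@E[:3,:3]; q=p@K(c).T; return q[:,:2]/q[:,2:]
E
python3 - <<'E'
from h import *
for n in("top","scene"):
    c=camera(n); cv2.imwrite(f"pics/{n}0.png",c["pixels"]); print(n,{k:v for k,v in c.items() if k!="pixels"})
print(arm.sense(),arm.hold_point_z)
E
```

```text
pics
top {'fov_y': 57.22257892348849, 'cx': 285.3078164291055, 'cy': 202.3017956589218, 'extrinsics': array([[ 0.01893514, -0.99493627,  0.09870801,  0.52671318],
       [-0.99952713, -0.02122944, -0.0222449 ,  0.09440062],
       [ 0.02422778, -0.09824012, -0.99486778,  1.03190767],
       [ 0.        ,  0.        ,  0.        ,  1.        ]])}
scene {'fov_y': 56.213952616880675, 'cx': 278.6013930050075, 'cy': 212.6709764598768, 'extrinsics': array([[ 0.75506199,  0.50388825, -0.41949735,  1.02120721],
       [ 0.65553113, -0.56782178,  0.49785276, -0.39445659],
       [ 0.01266243, -0.65090326, -0.75905507,  0.78567201],
       [ 0.        ,  0.        ,  0.        ,  1.        ]])}
{'time_s': 0.1, 'joint_positions': array([ 6.05954294e+01,  7.51198058e+00,  8.53229461e+01, -9.06146609e-04,
        8.72606050e+01, -4.89295393e+00]), 'qd': array([-0.07709494, -0.1746601 , -0.01138912,  0.04100403,  0.07295901,
        0.09830068]), 'effort': array([ 2.31881750e-03, -5.70952821e+01, -5.01940870e+01, -4.47880598e-05,
        8.14846455e-03, -4.94150470e-05]), 'tcp_pos': array([0.24866979, 0.54550641, 0.23033771]), 'ee_rot': array([-9.00952607e+01,  7.24657115e-03, -2.45115787e+01]), 'contact_force': array([-0.29655069,  0.45062904,  0.58961844]), 'torque': array([ 0.01758005, -0.02272209,  0.0054858 ]), 'gripper_width': 0.08518684322262414} -0.0187
```

View pics/top0.png

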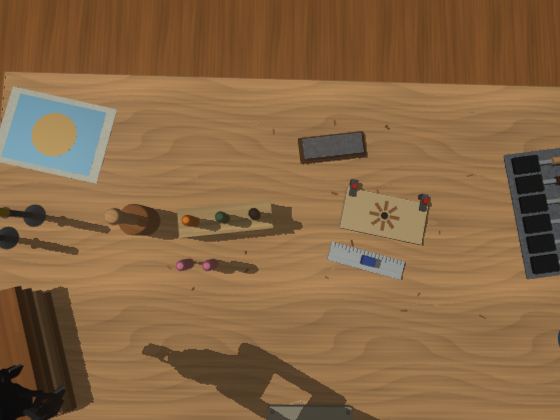

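View pics/scene0.png

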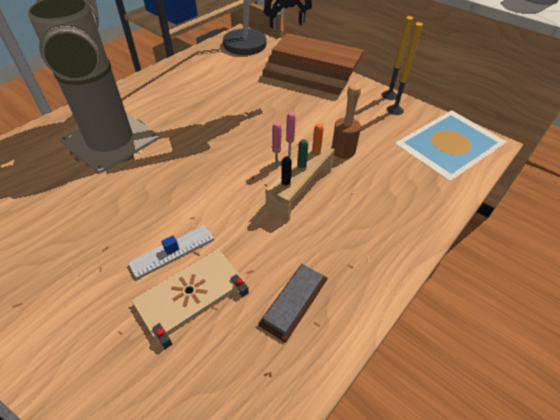

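The top view shows the blank (~385,216, mark at 384,215), the straightedge grip (~369,261), the rack with orange (188,221), green (222,217) and black (254,214), and pink look-alikes (182/208,266). The mallet stands left of the rack at (130,218). The scene view agrees.

```bash
python3 - <<'E'
import cv2,numpy as np
t=cv2.imread("pics/top0.png");s=cv2.imread("pics/scene0.png")
a=cv2.resize(t[175:285,320:440],None,fx=5,fy=5,interpolation=cv2.INTER_CUBIC)
cv2.imwrite("pics/c1.png",a)
b=cv2.resize(t[190:280,100:285],None,fx=4.3,fy=4.3,interpolation=cv2.INTER_CUBIC)[:300]
d=cv2.resize(s[80:220,255:375],None,fx=2.1,fy=2.1,interpolation=cv2.INTER_CUBIC)
o=np.zeros((600,796,3),np.uint8); o[:300,:b.shape[1]]=b[:, :796]; o[302:302+d.shape[0],:d.shape[1]]=d
cv2.imwrite("pics/c2.png",o)
E
```

```text
(no output)
```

View pics/c1.png

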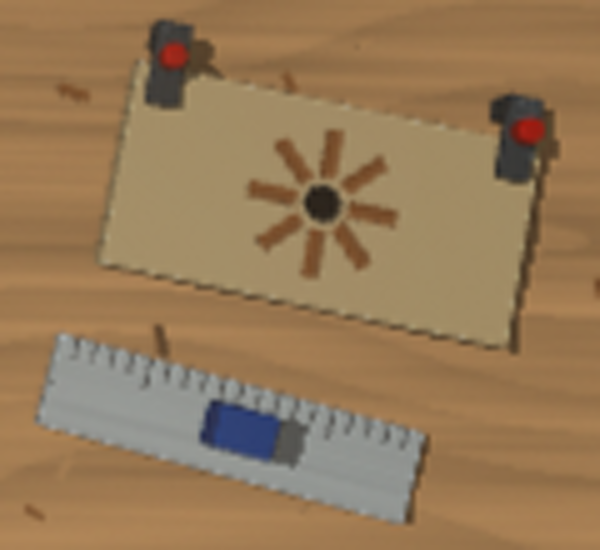

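View pics/c2.png

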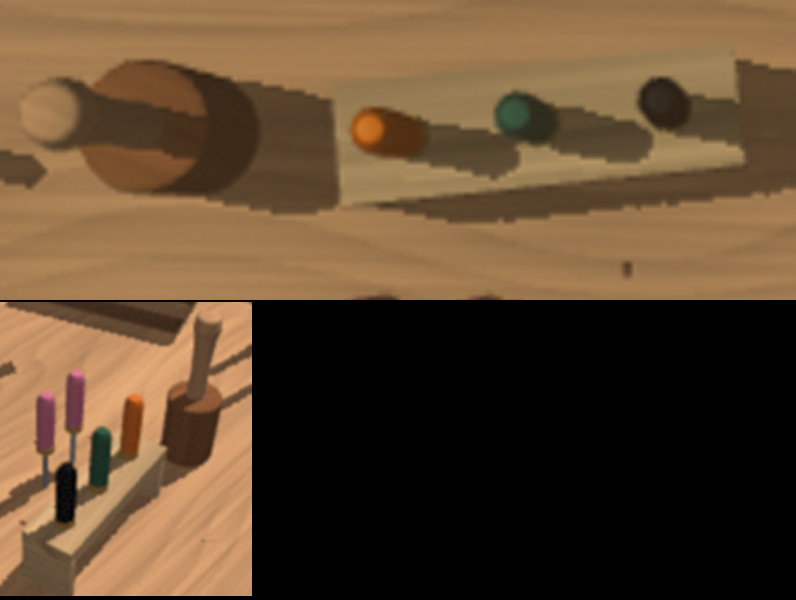

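```bash
python3 - <<'E'
from h import *
np.set_printoptions(precision=4,suppress=True)
c=camera("top");s=camera("scene")
f1=lambda p:(320+(p[0]+.5)/5-.5,175+(p[1]+.5)/5-.5)
f2=lambda p:(100+(p[0]+.5)/4.3-.5,190+(p[1]+.5)/4.3-.5)
def W(f,P,z): return np.array([w(c,*f(p),z) for p in P])
B=W(f1,[(100,264),(514,350),(322,203),(137,62)],.02)
S=W(f1,[(60,334),(427,433),(408,522),(38,421)],.012)
R=W(f2,[(335,87),(735,52),(743,162),(341,205)],.085)
C=W(f2,[(368,128),(514,114),(660,99)],.175)
n=np.linalg.norm
print("blank",B,n(B[0]-B[1]),n(B[0]-B[3])); d=B[0]-B[1]; print("yaw",np.degrees(np.arctan2(-d[0],d[1])))
print("mark from edge", B[:2].mean(0))
print("se",S,S.mean(0),[n(S[i]-S[i-1]) for i in range(4)]); d=S[0]-S[1]+S[3]-S[2]; print("yaw",np.degrees(np.arctan2(-d[0],d[1])))
print("rack",R,R.mean(0),[n(R[i]-R[i-1]) for i in range(4)]); d=R[0]-R[1]+R[3]-R[2]; print("yaw",np.degrees(np.arctan2(-d[0],d[1])))
print("chis",C,n(C[0]-C[1]),n(C[2]-C[1]))
# mallet: top of handle
print("mallet",w(c,*f2((52,113)),.222), w(c,*f2((145,125)),.1))
print("pink", w(c,182,266,.175),w(c,208,266,.175))
print("scene check: mark",px(s,B[2]),"chis",px(s,C),"se",px(s,S),"rack",px(s,R))
# measured scene colours
for nm,lo,hi in(("orange",(5,200,100),(14,255,255)),("blue",(110,150,60),(130,255,255))):
    for q,name in((c,"top"),(s,"scene")):
        m=cv2.inRange(cv2.cvtColor(q["pixels"],cv2.COLOR_BGR2HSV),lo,hi)
        k,_,st,ce=cv2.connectedComponentsWithStats(m); print(nm,name,[(st[i].tolist(),ce[i]) for i in range(1,k) if st[i,4]>15][:6])
E
```

```text
blank [[ 0.5637 -0.0725  0.02  ]
 [ 0.5228 -0.2918  0.02  ]
 [ 0.5984 -0.1904  0.02  ]
 [ 0.6716 -0.0917  0.02  ]] 0.22306866669094094 0.10951290025941295
yaw -10.578120904022498
mark from edge [ 0.5433 -0.1821  0.02  ]
se [[ 0.5267 -0.0528  0.012 ]
 [ 0.4783 -0.2477  0.012 ]
 [ 0.4317 -0.2371  0.012 ]
 [ 0.4809 -0.0415  0.012 ]] [ 0.4794 -0.1448  0.012 ] [np.float64(0.047150775652455755), np.float64(0.20086467490255716), np.float64(0.04773982908297436), np.float64(0.2017004852475518)]
yaw -14.023422518819876
rack [[0.5964 0.3371 0.085 ]
 [0.6214 0.1097 0.085 ]
 [0.5584 0.1037 0.085 ]
 [0.5296 0.3306 0.085 ]] [0.5764 0.2203 0.085 ] [np.float64(0.06718202369018564), np.float64(0.22869175526831714), np.float64(0.06327623981538344), np.float64(0.228672641727869)]
yaw 6.743328944244505
chis [[0.569  0.2961 0.175 ]
 [0.5778 0.2215 0.175 ]
 [0.5871 0.1465 0.175 ]] 0.07510566060582027 0.07559978081198533
mallet [0.5709 0.4376 0.222 ] [0.5719 0.4376 0.1   ]
pink [0.4669 0.2986 0.175 ] [0.4679 0.242  0.175 ]
scene check: mark [[189.3698 290.1233]] chis [[319.4322 124.9288]
 [303.7832 140.4122]
 [286.8075 157.4768]] se [[213.7106 237.2747]
 [135.3461 277.6143]
 [127.1024 263.1505]
 [204.5465 224.9458]] rack [[333.4789 149.229 ]
 [286.7582 199.5611]
 [265.7762 188.4383]
 [312.6583 139.923 ]]
orange top [([182, 215, 8, 10, 52], array([185.5192, 219.5769]))]
orange scene [([313, 125, 10, 27, 175], array([317.4286, 138.0686]))]
blue top [([363, 257, 12, 9, 72], array([368.6111, 260.5972]))]
blue scene [([173, 0, 23, 19, 105], array([183.8762,   8.4667])), ([165, 3, 8, 13, 32], array([168.4375,   8.9688])), ([146, 5, 11, 9, 26], array([150.9231,   8.6923])), ([176, 17, 12, 7, 23], array([180.6087,  20.1304])), ([170, 240, 8, 8, 20], array([173.5, 243.4])), ([165, 244, 10, 10, 42], array([169.1905, 248.6905]))]
```

Sizes agree within 1–4 mm and the scene camera agrees. Next: IK check for the final pose, then fetch the straightedge.

```bash
cat >> h.py <<'E'
from scipy.spatial.transform import Rotation as Rn
MARK=np.array([.5984,-.1904,.02]); BY=-10.6
bx=np.array([np.cos(np.radians(BY)),np.sin(np.radians(BY)),0]); by=np.array([-bx[1],bx[0],0])
def final(az,roll,dtip,tilt=45,up=.06):
    # tool y (=chisel axis down) points outward at azimuth az, tilted; roll about y; dtip: TCP->tip along y
    a=np.radians(az);t=np.radians(tilt)
    y=np.array([np.sin(t)*np.cos(a),np.sin(t)*np.sin(a),-np.cos(t)])
    x=np.array([-np.sin(a),np.cos(a),0]); R=Rn.from_matrix(np.c_[x,y,np.cross(x,y)])*Rn.from_euler('y',roll,degrees=True)
    return MARK+[0,0,up]-dtip*y, R.as_euler('xyz',degrees=True)
E
python3 - <<'E'
from h import *
np.set_printoptions(precision=3,suppress=True)
for az in range(-180,180,30):
  for roll in (0,90,-90,180):
    q=arm.inverse_kinematics(*final(az,roll,.105))
    if q is not None: print(az,roll,np.array(q))
for y in (-83.26,96.74): print(y,arm.inverse_kinematics([.569,.296,.13],[-90,0,y]))
c=camera("scene");t=camera("top")
P=lambda c:K(c)@np.linalg.inv(np.array(c["extrinsics"]))[:3]
X=cv2.triangulatePoints(P(t),P(c),np.array([[182,266.],[208,266],[185.5,219.5]]).T,np.array([[290.5,114.],[277,125],[318.5,125.5]]).T)
print("pink tops, orange top",(X[:3]/X[3]).T)
g=[.4794,-.1448]
arm.move_ptp([*g,.25],[-90,0,-14]); claw.command_gripper(.055,40)
arm.move_linear([*g,.075])
s=arm.sense();print(s["time_s"],s["tcp_pos"],s["gripper_width"])
for n in("top","scene"): cv2.imwrite(f"pics/{n}1.png",camera(n)["pixels"])
a=cv2.imread("pics/top1.png")[165:305,300:450];b=cv2.imread("pics/scene1.png")[170:345,100:250]
r=lambda i:cv2.resize(i,(398,int(i.shape[0]*398/i.shape[1])),interpolation=cv2.INTER_CUBIC)
a,b=r(a),r(b);o=np.zeros((600,800,3),np.uint8);o[:len(a),:398]=a;o[:len(b),400:798]=b;cv2.imwrite("pics/m1.png",o)
E
```

```text
-150 0 [ -4.882  64.146  26.399 -29.575 124.982 -44.264]
-150 90 [ -4.882  64.146  26.399 -29.575 124.982  45.736]
-150 -90 [  -4.882   64.146   26.399  -29.575  124.982 -134.264]
-150 180 [ -4.882  64.146  26.399 -29.575 124.982 135.736]
-120 0 [  3.443  41.227  61.664 -37.24  102.834 -56.537]
-120 90 [  3.443  41.227  61.664 -37.24  102.834  33.463]
-120 -90 [   3.443   41.227   61.664  -37.24   102.834 -146.537]
-120 180 [  3.443  41.227  61.664 -37.24  102.834 123.463]
-90 0 [  8.555  18.668  92.304 -45.054  81.092 -69.17 ]
-90 90 [  8.555  18.668  92.304 -45.054  81.092  20.83 ]
-90 180 [  8.555  18.668  92.304 -45.054  81.092 110.83 ]
-60 0 [  6.048  -7.1   120.01  -50.139  57.338 -89.262]
-60 90 [  6.048  -7.1   120.01  -50.139  57.338   0.738]
-60 180 [  6.048  -7.1   120.01  -50.139  57.338  90.738]
-30 0 [ -13.928  -34.286  140.188  -21.622   32.091 -149.923]
-30 90 [-13.928 -34.286 140.188 -21.622  32.091 -59.923]
-30 -90 [-13.928 -34.286 140.188 -21.622  32.091 120.077]
-30 180 [-13.928 -34.286 140.188 -21.622  32.091  30.077]
0 0 [-44.574 -30.31  137.741  43.457  46.181 
[... 487 characters left out ...]
06   87.078   40.817   90.761 -119.625]
90 0 [-44.827  45.103  55.937  32.426 110.724  48.097]
90 90 [-44.827  45.103  55.937  32.426 110.724 138.097]
90 -90 [-44.827  45.103  55.937  32.426 110.724 -41.903]
90 180 [ -44.827   45.103   55.937   32.426  110.724 -131.903]
120 0 [-35.276  69.05   18.499  23.537 132.217  34.349]
120 90 [-35.276  69.05   18.499  23.537 132.217 124.349]
120 -90 [-35.276  69.05   18.499  23.537 132.217 -55.651]
120 180 [ -35.276   69.05    18.499   23.537  132.217 -145.651]
-83.26 [22.905 17.478 84.527 -0.    77.995 16.165]
96.74 None
pink tops, orange top [[0.466 0.304 0.155]
 [0.467 0.247 0.151]
 [0.568 0.295 0.173]]
4.6 [ 0.48  -0.145  0.076] 0.05494112854177237
```

View pics/m1.png

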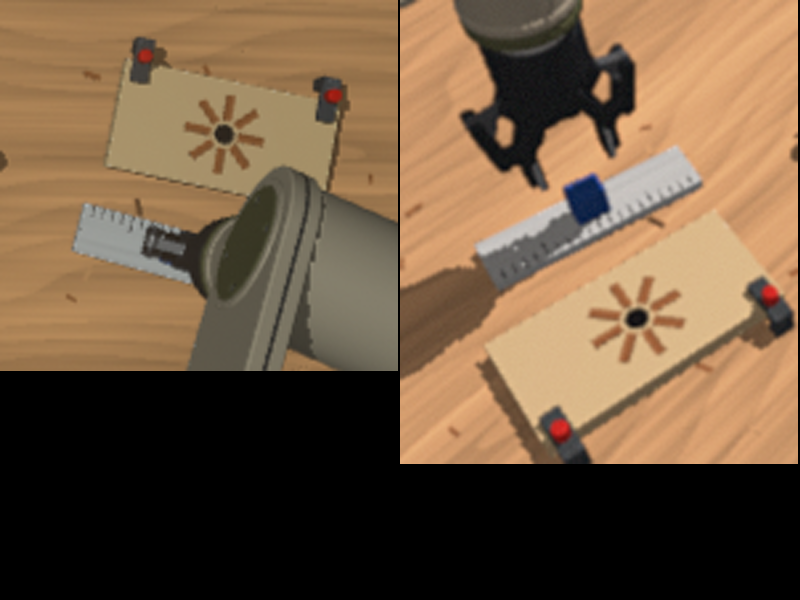

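The jaws straddle the blue grip along its length, as intended. Descend, grip, carry, lower and push gently onto the edge.

```bash
python3 - <<'E'
from h import *
np.set_printoptions(precision=4,suppress=True)
g=np.array([.4794,-.1448,0]); u=lambda z:np.array([0,0,z])
arm.move_linear(g+u(.020),velocity=.08)
claw.command_gripper(0,50); s=arm.sense(); print(s["time_s"],s["gripper_width"],s["tcp_pos"])
z0=s["tcp_pos"][2]
if not .028<s["gripper_width"]<.036: raise SystemExit
arm.move_linear(g+u(.032),velocity=.08)
tgt=MARK*[1,1,0]-.080*bx
arm.move_linear(tgt-.007*bx+u(.032),[-90,0,BY],velocity=.08)
arm.move_linear(tgt-.007*bx+u(.0205),velocity=.04)
f0=arm.sense()["contact_force"]; print("f0",f0)
for k in range(16):
    p=tgt+(-.007+.001*(k+1))*bx+u(.0205)
    arm.move_linear(p,velocity=.02); f=arm.sense()["contact_force"]-f0
    print(k,f, f@bx)
    if f@bx<-12: break
s=arm.sense();print(s["time_s"],s["tcp_pos"],s["gripper_width"],((s["tcp_pos"]-MARK)@bx,(s["tcp_pos"]-MARK)@by))
c=camera("scene");cv2.imwrite("pics/scene2.png",c["pixels"])
E
```

```text
5.8667 0.03127619613596889 [ 0.4803 -0.1451  0.021 ]
f0 [-3.561   0.7501  4.9007]
0 [-5.1774  1.7285  4.5933] -5.406966074867362
1 [-6.4087  2.1265  7.6573] -6.690503435772798
2 [-7.3632  1.6564  7.5186] -7.542227124403183
3 [-6.4802  1.0376  8.0079] -6.560445371534433
4 [-6.4078  1.7406  7.1509] -6.618652395448201
5 [-6.9371  1.2564  7.4919] -7.049794703347176
6 [-6.7964  1.2683  6.9546] -6.913689973582433
7 [-6.8072  1.5444  6.1006] -6.975126738617592
8 [-7.2411  0.4119  7.7764] -7.193322189566533
9 [-10.6686   2.4346  10.6253] -10.934357189731053
10 [-15.4216   3.181   15.2895] -15.743541225198044
10.0667 [ 0.521  -0.1759  0.0209] 0.03116383741539993 (np.float64(-0.07878122462490379), np.float64(2.1133846925874286e-05))
```

Contact is clear at the expected place: force rises above the ~7 N sliding level. Release, retreat to above the orange chisel, and look.

```bash
python3 - <<'E'
from h import *
np.set_printoptions(precision=4,suppress=True)
claw.command_gripper(.055)
p=arm.sense()["tcp_pos"]; arm.move_linear([p[0],p[1],.12],velocity=.12)
arm.move_ptp([p[0],p[1],.28],[-90,0,BY])
arm.move_ptp([.569,.296,.25],[-90,0,-83.26])
s=arm.sense();print(s["time_s"],s["tcp_pos"])
for n in("top","scene"): cv2.imwrite(f"pics/{n}3.png",camera(n)["pixels"])
a=cv2.resize(cv2.imread("pics/top3.png")[180:270,325:440],None,fx=5,fy=5,interpolation=cv2.INTER_CUBIC)
cv2.imwrite("pics/c3.png",a)
s_=cv2.imread("pics/scene3.png"); cv2.imwrite("pics/c3s.png",cv2.resize(s_[20:340,100:400],None,fx=1.8,fy=1.8,interpolation=cv2.INTER_CUBIC))
E
```

```text
13.95 [0.5691 0.2952 0.2494]
```

View pics/c3.png

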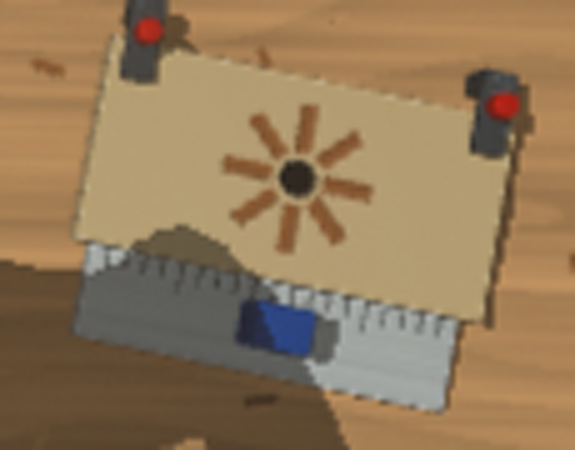

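View pics/c3s.png

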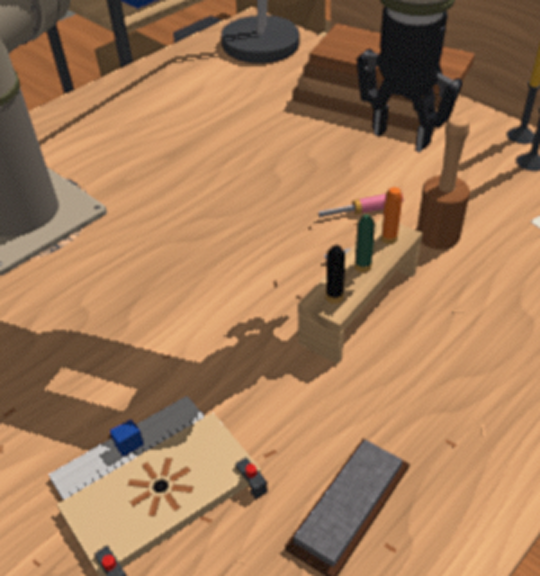

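The straightedge is flush along the blank's near edge and centred, with no gap seen. But the pink look-alikes seem different now, so I compare the pictures in time.

```bash
python3 - <<'E'
import cv2,numpy as np
R=[]
for n,(y,x) in (("top",(190,100)),("scene",(70,240))):
    R.append(np.hstack([cv2.resize(cv2.imread(f"pics/{n}{i}.png")[y:y+120,x:x+ (180 if n=='top' else 150)],(264,int(120*264/(180 if n=='top' else 150)))) for i in (0,1,3)]))
cv2.imwrite("pics/cmp.png",np.vstack(R))
E
```

```text
(no output)
```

View pics/cmp.png

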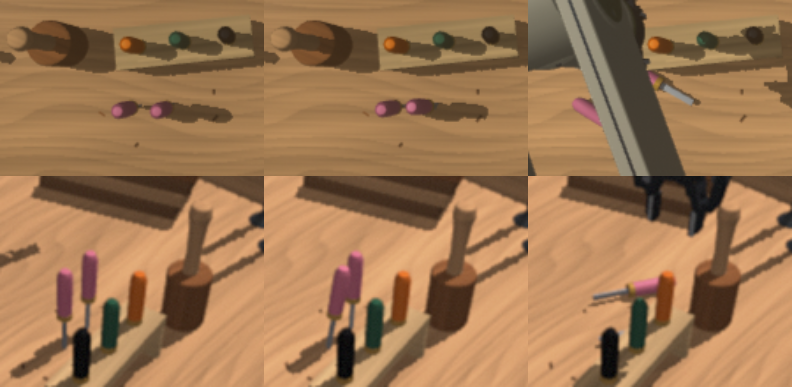

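The pink look-alikes stood free on their tips and toppled on their own: at 4.6 s they were already leaning, with the gripper on the other side. One now lies on the bench in front of the rack, below where my fingers go. The orange, green and black chisels are unchanged. Now grasp and draw.

```bash
python3 - <<'E'
from h import *
np.set_printoptions(precision=4,suppress=True)
g=[.5685,.2955]
arm.move_linear([*g,.126],[-90,0,-83.26],velocity=.1)
f0=arm.sense()["contact_force"]; claw.command_gripper(0,60)
s=arm.sense();print(s["time_s"],s["gripper_width"],s["tcp_pos"],s["contact_force"]-f0)
if s["gripper_width"]<.02: raise SystemExit
zg=s["tcp_pos"][2]
arm.move_linear([*g,.21],velocity=.08)
arm.move_linear([*g,.33],velocity=.15)
s=arm.sense();print(s["time_s"],s["gripper_width"],s["tcp_pos"],s["contact_force"]-f0,"dtip",zg-.02)
for n in("top","scene"): cv2.imwrite(f"pics/{n}4.png",camera(n)["pixels"])
for d in((-90,90),): 
    for up in(.2,.06): print(arm.inverse_kinematics(*final(*d,zg-.02,up=up)))
cv2.imwrite("pics/c4.png",cv2.resize(cv2.imread("pics/scene4.png")[0:230,200:430],None,fx=2.5,fy=2.5,interpolation=cv2.INTER_CUBIC))
E
```

```text
15.825 0.02362611533692796 [0.5688 0.2957 0.1267] [-0.7733 -0.2356  3.2808]
17.975 0.023347257511617227 [0.5681 0.2953 0.3285] [-0.6638  0.4818 -2.7574] dtip 0.10673769669487564
[  8.6689  11.0833  85.7375 -44.3625  91.2517  10.9439]
[  8.6689  18.6191  92.2217 -45.011   81.2592  20.8119]
```

View pics/c4.png

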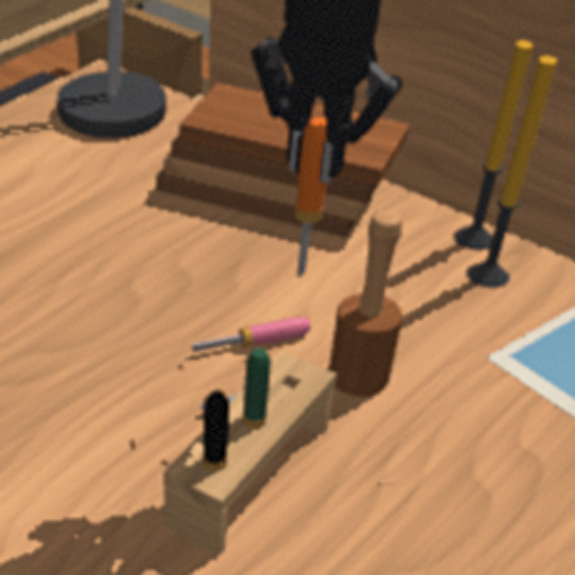

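The chisel is out and hanging straight, blade down; the other chisels stay put. Move over the blank.

```bash
python3 - <<'E'
from h import *
np.set_printoptions(precision=4,suppress=True)
c=camera("scene"); print("tip/top pred px in scene4",px(c,[[.5681,.2953,.2218],[.5681,.2953,.3768]]),"seen tip 320.4,109.6")
d=.1067
arm.move_ptp(*final(-90,90,d,up=.2))
p,o=final(-90,90,d); arm.move_linear(p,o,velocity=.08)
s=arm.sense();y=Rn.from_euler('xyz',s["ee_rot"],degrees=True).as_matrix()[:,1]
print(s["time_s"],s["gripper_width"],"tip",s["tcp_pos"]+d*y,"axis",y)
t,c=camera("top"),camera("scene")
tip=s["tcp_pos"]+d*y; top=tip-.155*y
for n,q in(("top",t),("scene",c)):
    cv2.imwrite(f"pics/{n}5.png",q["pixels"]); print(n,"tip,top,mark pred",px(q,[tip,top,MARK]))
a=cv2.resize(t["pixels"][170:290,310:450],(466,400),interpolation=cv2.INTER_CUBIC)
b=cv2.resize(c["pixels"][180:350,110:250],(329,400),interpolation=cv2.INTER_CUBIC)
cv2.imwrite("pics/c5.png",np.hstack([a,b]))
E
```

```text
tip/top pred px in scene4 [[320.6774 109.2329]
 [327.4585  47.8014]] seen tip 320.4,109.6
21.5083 0.02393888037879181 tip [ 0.5988 -0.1904  0.0806] axis [ 0.0007 -0.7071 -0.7071]
top tip,top,mark pred [[390.7738 213.4368]
 [356.1281 209.0082]
 [383.9983 215.183 ]]
scene tip,top,mark pred [[184.8573 275.568 ]
 [218.0638 210.9601]
 [189.3849 290.1341]]
```

View pics/c5.png

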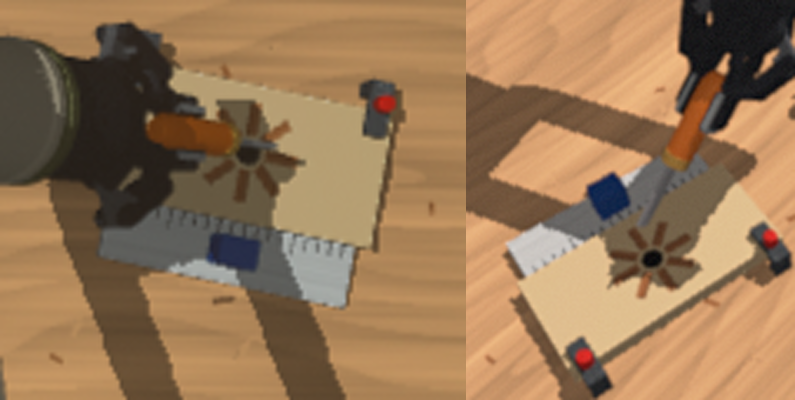

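Tip observed at about (185.3, 276.0) in the scene view (predicted 184.9, 275.6) and (391.7, 214.1) in the top view (predicted 390.8, 213.4). That agrees to 1–2 mm, and the straightedge is still flush. Handing in.

```bash
python3 - <<'E'
from h import *
arm.hold(.3); s=arm.sense(); print(s["time_s"],s["gripper_width"],abs(s["qd"]).max())
job.finish_job()
E
```

```text
21.9083 0.02389278645563029 0.18300755528493512
the job is handed in; nothing more can be done
```

The job is done and handed in at about 22 s of the 53 s allowed.

- **Straightedge:** I gripped it by the blue block, laid it against the blank's robot-facing edge, and pushed until the contact force rose. In the last pictures it lies flush and centred on the edge, with no gap seen.
- **Orange chisel:** I drew it straight up out of the rack, and it is now held over the blank, blade down, leaning 45°. The computed tip is about 6.1 cm above the black spot and under 1 mm to the side. Both camera views agree with that to about 1–2 mm.
- **Left alone:** I did not touch the green and black chisels, the mallet or the stone. The two chisels and the mallet still stood in place in the picture taken after the draw; the stone was last seen in place before it, after the straightedge was laid.

**Pink chisels:** The two pink look-alikes standing free on the bench toppled during the run. They were already leaning at 4.6 s, while the gripper was over the straightedge. I believe they fell on their own, but I did not prove it. At least one now lies on the bench in front of the rack.

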